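# Load the tube clamp block and set its thumbscrew

### The job

Move the two capped sample tubes from the rack into the two bores of the metal clamp block, one tube in each bore and fully down. Then turn the block's thumbscrew clockwise (seen from above) until it seats, back it off a quarter turn so the jaw leaves the tubes running clearance, and finish while still holding the thumbscrew there in the gripper. Leave the specimen jar, the reagent bottle and the label roll where they are.

Things in the scene. Friction and masses are not known exactly. Their poses are not given: they have to be found in the camera images.
- clamp_block: fixed steel block 70 x 170 mm, top 50 mm above the bench, on a 94 x 186 mm steel flange. Origin: centre of underside; z up. Bores at y = +22, +64 mm, thumbscrew at y = -50 mm (all x = 0). A steel jaw bar (top at 64 mm) stands along the bores on the -x side; the screw moves it 1.5 mm/rad; its face stays 8.5 mm or more from the bore line. Steel guide blocks at the +x edge, up to 63 mm.
- bore0 (a point): centre of the mouth of the bore nearer the thumbscrew, in the block's top face (50 mm above the bench). Bore diameter 16 mm, 38 mm deep (floor 12 mm above the bench), 2 mm chamfer. A tube standing on its floor projects 58 mm above the mouth.
- bore1 (a point): the same for the bore farther from the thumbscrew, 42 mm from bore0.
- thumbscrew_grip (a point): point on the thumbscrew's vertical axis at the height to grip, 83 mm above the bench. The screw's head is a black fluted round knob, 36 mm in diameter, 66 to 90 mm above the bench, with a bright pointer bar on top; any gripping direction will do. Below it is a 30 mm steel boss up to 60 mm above the bench. The knob stays at this height as it turns.
- thumbscrew (a joint): angle of the thumbscrew in rad, growing clockwise seen from above (tightening). It seats against a hard stop at 3.00; it starts 0.7 to 1.2 rad short of that and stays where it is left. Friction about 0.06 N m. A quarter turn back from the seat is 1.43.
- rack: fixed narrow beige tube rack, 22 x 211 x 77 mm high. Origin: centre of its underside; y along its row of ten pockets, whose floors are 6 mm above the bench. The two tubes stand in the pockets at y = +31 and -31 mm; the other pockets are empty.
- tube_a: capped sample tube 96 mm long, barrel 13 mm in diameter, the top 19 mm is a cap of 17 mm diameter; 11 to 18 g. Origin: centre of its underside; z along it to the cap. At the start it stands in the rack's pocket at y = +31 mm, top 102 mm above the bench. Pinch the cap from above, across the rack's width. Either tube may go into either bore.
- tube_b: the same kind of tube; at the start in the rack's pocket at y = -31 mm.
- jar: loose specimen jar with a screw lid, 62 mm in diameter, 69 mm high, origin centre of underside; leave alone.
- reagent: loose small reagent bottle, 52 mm in diameter, 89 mm high, origin centre of underside; leave alone.
- label_roll: loose roll of labels, 72 mm in diameter, 38 mm high, lying flat; leave alone.

How it is judged:
By the outcome, as a careful person would: the job done as asked, in the order asked, and still so for the second after the job is handed in, while the arm keeps its last pose, push and grip.
It also fails if it takes over 64 s, if anything falls off the work surface, if the arm or the gripper's body presses on something with over 40 N, if the wrist force passes 120 N, or if a joint passes its speed limit or range.

### The arm

A 6-joint arm with a two-finger parallel gripper is mounted at the origin on a cart in front of the work surface, level with it; the furniture and walls round the work are solid. World frame = base frame: x ahead of the robot, y to its left, z up, the work surface at z = 0. Lengths are in mm, angles in rad, forces in N, time in s.
With the tool pointing down it reaches from about 325 to 850 mm from the base axis. Payload 4.4 kg.
Tool frame: the origin (TCP) lies between the finger pads, 19 mm behind the fingertips; this is the grasp point; z points along the fingers, y is the direction in which the jaws open and shut (so a half turn about z gives the same grasp; the last joint's range is limited). The gripper opens to 94 mm and grips with 3 to 60 N. Pads are 16 mm wide; open, the fingers measure 119 mm over their backs; the gripper's body (75 mm by 177 mm) begins 78 mm behind the grasp point.
Start: joints at [1.117, 0.207, 1.542, -0, 1.393, -0.15], TCP at [172.02, 548.668, 224.247] pointing down, gripper open.
Joint ranges: [-2.73, 2.73], [-0.86, 2.22], [0.23, 2.46], [-1.11, 4.25], [0.08, 2.63], [-2.82, 2.82]. Speed limits (rad/s): [2.79, 2.79, 3.14, 3.14, 3.14, 3.14].

### API

Orientations are given as a unit quaternion [w, x, y, z].
In Python, from bench import env gives the robot as it stands. The module is installed in compiled form; this text tells all that it offers.
- The arm moves only by the shell command python3 -m inch 'ROWS'. ROWS is text: rows parted by semicolons, each of 5 numbers parted by spaces: the shift along the tool's x, y, z in cm, then the turn about the tool's z in rad, then the finger opening in cm, from 0 to 9.4. A call has exactly 8 rows; each row shifts and turns the pose as measured when the row begins, along the tool's axes as they then stand; what a row does not reach is not made up. A row lasts 1/10 s, in which the tool goes at most 50 mm and 8.59 degrees, less where a joint would pass 70% of its speed; a pose out of reach is approached as far as the arm can. A call with a gripper value outside its range is refused whole. The fingers move at their own pace and stop on an object; the grip force is fixed at half the most. Time passes only in rows, so rows that do not move let the fingers close, or fill a call up. It gives the time, the measured TCP pose, the force and the opening at its end, in the units of the state.
- env.state(): the state, without advancing time (a new reading comes with each control period).
- env.grab_frame(name): name is "scene" or "top" or "wrist"; returns the picture (480x640x3 uint8, red, green, blue); there is no depth.
- env.camera_model(name): a dict with "fx", "fy", "cx", "cy" (pixels), "position" and "attitude" of the camera in the world; the wrist camera has in their place "mount" (4x4, takes a point from camera to tool coordinates, whose origin is the TCP and whose axes are the flange's). Camera axes: x right, y down, z forward; pixel columns grow to the right and rows downward; lengths in mm; the calibration is good to about 2 mm. The wrist camera is an equidistant fisheye: a pixel r from the principal point sees the ray r / f radians off the axis. A picture is of the moment at which its call begins: read the wrist's pose just before it. camera_model takes no time and is no camera call.
- env.close_job(): hands the job in, once; it reports no verdict.
The state is a dict: "time": time; "qpos": joint angles; "dq": joint speeds; "joint_efforts": joint torques, N m; "position": TCP position; "tcp_rot": TCP orientation; "contact_force": force on the tool from outside, world axes, zero at the start; "torque": the same for the moment, N m; "opening": finger opening in mm.
Only numpy, scipy, OpenCV 4.12 (cv2) and the standard library are available. Lean on these libraries where they do the work, as an engineer would, in place of code of your own. Each camera call takes 0.05 s, during which the arm holds its last target. There are 200 camera calls.

## Working session

There is one attempt and no reset: what is moved stays moved. The work goes in short steps, Python scripts to look and compute and a shell command to move; the robot and the scene stay as the last step left them, time stands still between calls to the robot, and variables do not carry over. Pictures are saved under pics/ and viewed, about 8 in all and at most 12, crops included, and the job is handed in when it is done.

```bash
mkdir -p pics; ls; python3 - <<'E'
from bench import env
import cv2,json
for n in("scene","top"):
    f=env.grab_frame(n); cv2.imwrite(f"pics/{n}0.png",f[:,:,::-1])
    print(n,env.camera_model(n))
print(env.state()); print(env.camera_model("wrist"))
E
```

```text
pics
scene {'fx': 577.5891692718067, 'fy': 577.5891692718067, 'cx': 319.5338927282927, 'cy': 239.6600494916776, 'position': array([-108.52490179, -344.16488268, 1067.35406464]), 'attitude': array([-0.24727201,  0.77255231, -0.55740826,  0.17696193])}
top {'fx': 445.8653826482397, 'fy': 445.8653826482397, 'cx': 321.07803716735725, 'cy': 244.39897978813303, 'position': array([ 381.99477863, -126.44670998, 1145.0214088 ]), 'attitude': array([-0.06577872,  0.71465684, -0.69470292,  0.04823489])}
{'time': 0.1, 'qpos': array([ 1.11650590e+00,  2.07334723e-01,  1.54275178e+00, -2.58328949e-06,
        1.39352861e+00, -1.50518471e-01]), 'dq': array([ 0.00132595, -0.00044662, -0.00379328,  0.00094828,  0.00119073,
        0.00081004]), 'joint_efforts': array([-3.81557766e-04, -3.71860671e+01, -2.82295132e+01,  7.00368569e-02,
        3.11242137e-02, -7.18405704e-05]), 'position': array([171.71739668, 548.05407509, 223.23506741]), 'tcp_rot': array([-2.99946170e-04,  1.51302362e-01,  9.88487012e-01, -9.65718230e-04]), 'contact_force': array([-0.25736228, -0.38152396, -1.1316438 ]), 'torque': array([ 0.03809438, -0.00419223,  0.03244377]), 'opening': 93.89289752149229}
{'fx': 371.64829954431775, 'fy': 371.64829954431775, 'cx': 324.79008176464293, 'cy': 249.67791971260826, 'mount': array([[ 5.59281618e-05, -9.57091374e-01, -2.89786299e-01,
         8.60192004e+01],
       [ 9.99999744e-01,  2.60227298e-04, -6.66467514e-04,
         8.15372492e-01],
       [ 7.13280614e-04, -2.89786188e-01,  9.57091143e-01,
        -1.60747733e+02],
       [ 0.00000000e+00,  0.00000000e+00,  0.00000000e+00,
         1.00000000e+00]])}
```

View pics/top0.png

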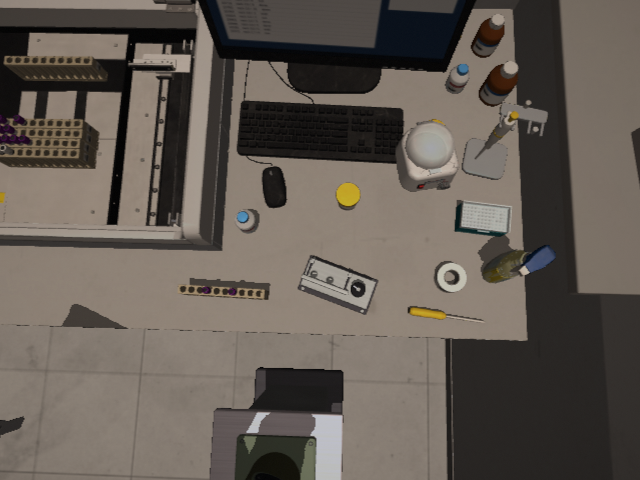

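View pics/scene0.png

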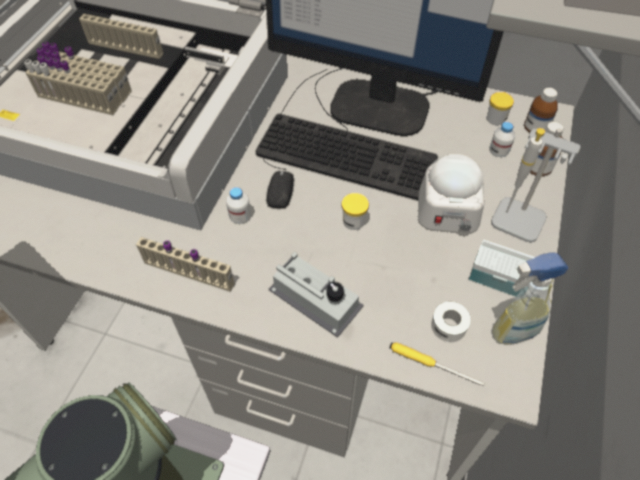

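The top view shows the rack at about (224,291) with purple caps at (206,290) and (236,293). The block is at about (338,284) with its knob at (358,288), bores are on its upper-left side, the label roll is at (451,277), the jar at (348,195) and the bottle at (245,218). The scene view agrees: caps at (168,245) and (194,254), knob at (336,292).

```bash
cat > h.py <<'E'
from bench import env
import numpy as np, cv2
from scipy.spatial.transform import Rotation as R
def rot(q): return R.from_quat(np.roll(q,-1))
def ray(cam,px):
    m=env.camera_model(cam)
    d=np.array([(px[0]-m['cx'])/m['fx'],(px[1]-m['cy'])/m['fy'],1.])
    return np.array(m['position']),rot(m['attitude']).apply(d)
def plane(cam,px,z):
    p,d=ray(cam,px); return p+d*(z-p[2])/d[2]
def wray(px,st):
    m=env.camera_model('wrist'); M=np.array(m['mount'])
    u=np.array([px[0]-m['cx'],px[1]-m['cy']]); r=np.hypot(*u); t=r/m['fx']
    d=np.r_[u/max(r,1e-9)*np.sin(t),np.cos(t)]
    T=rot(st['tcp_rot']); return st['position']+T.apply(M[:3,3]),T.apply(M[:3,:3]@d)
def wplane(px,z,st):
    p,d=wray(px,st); return p+d*(z-p[2])/d[2]
def wproj(P,st):
    m=env.camera_model('wrist'); M=np.array(m['mount'])
    c=M[:3,:3].T@(rot(st['tcp_rot']).inv().apply(np.array(P)-st['position'])-M[:3,3])
    t=np.arctan2(np.hypot(c[0],c[1]),c[2]); a=np.arctan2(c[1],c[0]); r=t*m['fx']
    return np.array([m['cx']+r*np.cos(a),m['cy']+r*np.sin(a)])
def tri(rs):
    A=0;b=0
    for p,d in rs:
        d=d/np.linalg.norm(d);Q=np.eye(3)-np.outer(d,d);A=A+Q;b=b+Q@p
    x=np.linalg.solve(A,b); return x,[np.linalg.norm(np.cross(x-p,d/np.linalg.norm(d))) for p,d in rs]
def yaw(st): # world angle of tool y axis
    y=rot(st['tcp_rot']).apply([0,1,0]); return np.arctan2(y[1],y[0])
def go(P,yd=None):
    """print the shift in tool cm to world P, and turn about tool z to bring tool y to world angle yd (mod pi)"""
    st=env.state(); T=rot(st['tcp_rot'])
    out=T.inv().apply(np.array(P)-st['position'])/10
    a=0
    if yd is not None: a=-((yd-yaw(st)+np.pi/2)%np.pi-np.pi/2)  # tool z down
    print('t',round(st['time'],2),'pos',st['position'].round(1),'tilt',np.degrees(np.arccos(-T.apply([0,0,1])[2])).round(2),'yaw',round(yaw(st),3),'open',round(st['opening'],1),'F',st['contact_force'].round(1),'q6',st['qpos'][5].round(2))
    print('  shift cm',out.round(2),'turn',round(a,3))
E
python3 - <<'E'
from h import *
im={n:cv2.imread(f'pics/{n}0.png') for n in('top','scene')}
roi={'top':(170,270,260,310),'scene':(130,230,240,292)}
C={}
for n in im:
    x0,y0,x1,y1=roi[n]; h=cv2.cvtColor(im[n],cv2.COLOR_BGR2HSV)
    m=cv2.inRange(h,(125,70,20),(165,255,255)); k=np.zeros_like(m);k[y0:y1,x0:x1]=m[y0:y1,x0:x1]
    _,_,s,c=cv2.connectedComponentsWithStats(k)
    C[n]=sorted([tuple(c[i]) for i in range(1,len(s)) if s[i,4]>8]); print(n,[(c[i].round(1),s[i]) for i in range(1,len(s)) if s[i,4]>3])
for a,b in zip(C['top'],C['scene']): print(tri([ray('top',a),ray('scene',b)]), plane('top',a,100))
a=im['top'][245:325,285:395]; b=im['scene'][240:340,260:370]
cv2.imwrite('pics/blk.png',np.hstack([cv2.resize(a,(400,300),interpolation=3)*1,cv2.resize(b,(400,300),interpolation=3)]))
E
```

```text
top [(array([205.8, 289.6]), array([202, 287,   8,   6,  37], dtype=int32)), (array([231.8, 291.3]), array([228, 288,   8,   7,  36], dtype=int32))]
scene [(array([167.2, 246.2]), array([164, 243,   7,   7,  40], dtype=int32)), (array([194. , 254.8]), array([190, 251,   8,   8,  43], dtype=int32))]
(array([438.17470841, 173.56652279,  84.70892585]), [np.float64(0.6097373064641541), np.float64(0.6097373064641061)]) [437.11760151 169.80582693 100.        ]
(array([435.82113093, 111.0134427 ,  85.47236137]), [np.float64(0.4751520011409434), np.float64(0.47515200114085954)]) [434.89002702 108.19313316 100.        ]
```

View pics/blk.png

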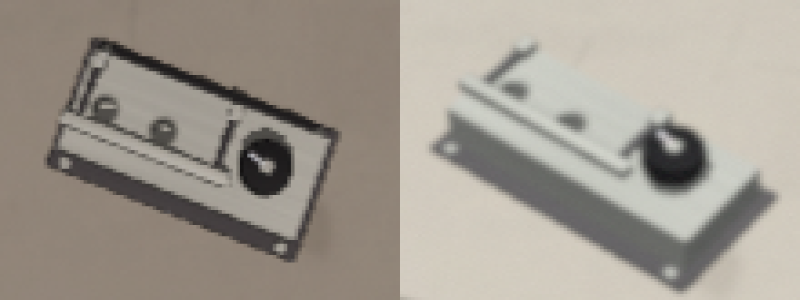

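The crop shows bores in the top view at about (313.9,273.8) and (329.8,279.9), knob centre (357.9,289.3). In the scene view the bores are at about (291.6,270.7) and (307.3,280.7). That is enough for an approach.

```bash
python3 - <<'E'
from h import *
for a,b in(((313.9,273.8),(291.6,270.7)),((329.8,279.9),(307.3,280.7))): print(plane('top',a,48),plane('scene',b,48))
print(plane('top',(357.9,289.3),88),plane('scene',(260+272/3.636,240+148/3),85))
go([436.5,140,200],np.pi)
E
```

```text
[486.30295559 -80.92873187  48.        ] [484.48723186 -82.86244117  48.        ]
[ 472.35985866 -120.55256957   48.        ] [ 471.77430106 -121.9290179    48.        ]
[ 448.76332826 -187.62853828   88.        ] [ 448.99815626 -187.83420201   85.        ]
t 0.1 pos [171.7 548.1 223.2] tilt 0.12 yaw 1.267 open 93.9 F [-0.3 -0.4 -1.1] q6 -0.15
  shift cm [-37.47 -31.01   2.37] turn 1.267
```

```bash
python3 -m inch '-3.7 -3.1 0 0 9.4;-3.7 -3.1 0 0 9;-3.7 -3.1 0 0 8;-3.7 -3.1 0 0 7;-3.7 -3.1 0 0 6;-3.7 -3.1 0 0 5;-3.7 -3.1 0 0 5;-3.7 -3.1 0 0 5'; python3 -c "
from h import *
go([436.5,140,190],0)"
```

```text
time: 0.9
position: [382.6, 215.7, 219.3]
tcp_rot: [-0.002, 0.144, 0.99, -0.002]
contact_force: [0.6, 0.9, 0.9]
opening: 50.1
t 0.9 pos [382.6 215.7 219.3] tilt 0.34 yaw 1.281 open 50.1 F [0.6 0.9 0.9] q6 -0.96
  shift cm [-7.34 -5.7   2.94] turn 1.281
```

```bash
python3 -m inch '-3.7 -2.9 0 0.149 5;-4.1 -2.2 0 0.149 5;0 0 1 0.149 5;0 0 1 0.149 5;0 0 1 0.149 5;0 0 0 0.149 5;0 0 0 0.149 5;0 0 0 0.149 5'; python3 - <<'E'
from h import *
go([437,171,140],0)
st=env.state(); f=env.grab_frame('wrist'); cv2.imwrite('pics/w1.png',f[:,:,::-1])
for p in([437,171,102],[435,109,102]): print(wproj(p,st))
E
```

```text
time: 1.7
position: [440.0, 127.7, 185.2]
tcp_rot: [-0.001, 0.68, 0.733, -0.005]
contact_force: [-0.8, -0.6, 0.4]
opening: 50.2
t 1.7 pos [440.  127.7 185.2] tilt 0.6 yaw 0.076 open 50.2 F [-0.8 -0.6  0.4] q6 0.02
  shift cm [4.36 0.07 4.5 ] turn 0.076
[327.53026629 203.96665154]
[317.96577411 289.7369559 ]
```

View pics/w1.png

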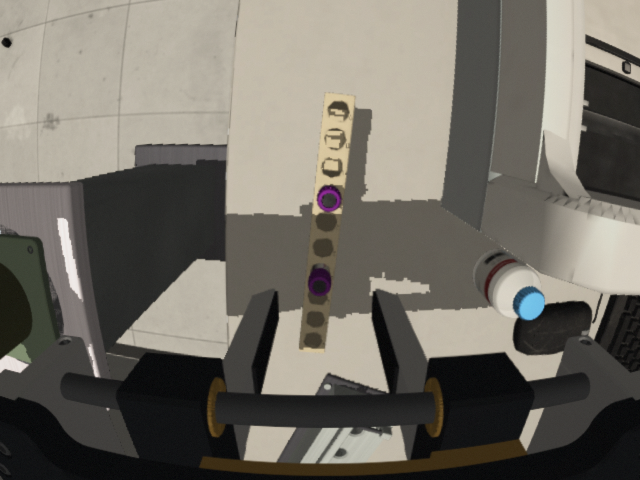

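The wrist view shows the purple caps at about (329,199) and (319,282) along the vertical rack. The fingers are open below them and the reagent bottle is clear at (510,290). I'll refine with a purple mask.

```bash
cat >> h.py <<'E'
def purple(f,st,z=100,show=True):
    h=cv2.cvtColor(f,cv2.COLOR_RGB2HSV); m=cv2.inRange(h,(130,60,20),(165,255,255))
    m=cv2.morphologyEx(m,cv2.MORPH_CLOSE,np.ones((9,9)))
    _,_,s,c=cv2.connectedComponentsWithStats(m); o=[]
    for i in range(1,len(s)):
        if s[i,4]>80: P=wplane(c[i],z,st); o.append(P); print('cap',c[i].round(1),s[i],P.round(1))
    return o
E
python3 - <<'E'
from h import *
st=env.state(); f=cv2.imread('pics/w1.png')[:,:,::-1].copy()
o=purple(f,st,98)
d=o[0]-o[1]; y=np.arctan2(d[1],d[0])-np.pi/2; print(y)
o=sorted(o,key=lambda p:-p[1])
go([o[0][0],o[0][1],130],y); go([o[1][0],o[1][1],130],y)
E
```

```text
cap [328.9 197.7] [317 186  25  26 395] [437.8 174.7  98. ]
cap [319.2 281.7] [308 268  23  28 529] [435.4 113.6  98. ]
-0.03942956376521889
t 1.75 pos [440.  127.7 185.2] tilt 0.6 yaw 0.072 open 50.2 F [ 0.7  1.7 -0.7] q6 0.03
  shift cm [4.72 0.17 5.5 ] turn 0.111
t 1.75 pos [440.  127.7 185.2] tilt 0.6 yaw 0.072 open 50.2 F [ 0.7  1.7 -0.7] q6 0.03
  shift cm [-1.34 -0.51  5.53] turn 0.111
```

```bash
python3 -m inch '-1.35 -0.5 1 0.11 4;0 0 1 0 4;0 0 1 0 4;0 0 1 0 4;0 0 1 0 4;0 0 0.4 0 4;0 0 0 0 4;0 0 0 0 4'; python3 - <<'E'
from h import *
st=env.state(); f=env.grab_frame('wrist'); cv2.imwrite('pics/w2.png',f[:,:,::-1])
o=purple(f,st,98)
go([435.4,113.6,99],-.04)
E
```

```text
time: 2.55
position: [434.6, 114.9, 126.3]
tcp_rot: [-0.002, 0.716, 0.698, -0.006]
contact_force: [0.6, -0.3, 0.6]
opening: 39.9
cap [330.  191.4] [314 175  32  35 629] [437.6 174.5  98. ]
cap [328.8 298.8] [315 282  29  37 731] [435.7 114.7  98. ]
t 2.6 pos [434.7 114.8 126.4] tilt 0.69 yaw -0.026 open 40.3 F [ 0.2 -0.7  0.3] q6 0.1
  shift cm [-0.11  0.11  2.74] turn 0.014
```

```bash
python3 -m inch '0 0.1 0.6 0 4;0 0 0.6 0 4;0 0 0.6 0 4;0 0 0.6 0 4;0 0 0.3 0 4;0 0 0 0 4;0 0 0 0 4;0 0 0 0 4'; python3 - <<'E'
from h import *
st=env.state(); f=env.grab_frame('wrist'); cv2.imwrite('pics/w3.png',cv2.resize(f[200:440,160:480],(640,480))[:,:,::-1])
o=purple(f,st,98)
go([435.6,114.2,99],-.04)
E
```

```text
time: 3.4
position: [436.4, 114.7, 97.9]
tcp_rot: [-0.001, 0.716, 0.698, -0.005]
contact_force: [0.6, -0.0, -0.9]
opening: 40.0
cap [326.4 200.2] [308 181  38  41 881] [437.8 174.6  98. ]
cap [325.1 322.1] [309 303  33  42 971] [435.7 115.2  98. ]
t 3.45 pos [436.5 114.7  97.9] tilt 0.57 yaw -0.025 open 40.0 F [0.7 0.1 0.7] q6 0.1
  shift cm [-0.06 -0.09 -0.11] turn 0.015
```

View pics/w3.png

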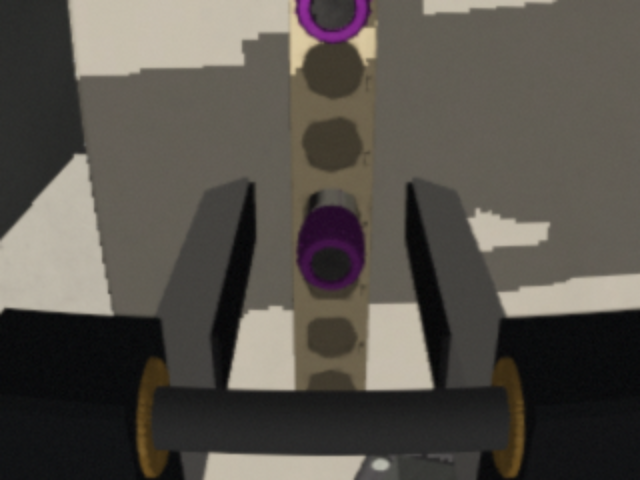

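Cap top centre is at crop (332,263), midway between the fingers. I'll check its y against the TCP, then close.

```bash
python3 - <<'E'
from h import *
st=env.state()
print(wplane((160+166,200+131.5),102,st), wplane((160+168,200+4),102,st), wproj(st['position'],st))
E
python3 -m inch '0 0 -0.1 0 4;0 0 0 0 2.5;0 0 0 0 1;0 0 0 0 0.5;0 0 0 0 0;0 0 0 0 0;0 0 0 0 0;0 0 0 0 0'
```

```text
[436.17365243 112.13434212 102.        ] [438.52318646 173.61968016 102.        ] [326.51374163 322.75868147]
time: 4.25
position: [437.2, 114.8, 99.8]
tcp_rot: [-0.001, 0.716, 0.698, -0.004]
contact_force: [-0.2, 1.4, -0.2]
opening: 15.9
```

```bash
python3 -m inch '0 0 -0.5 0 0;0 0 -1.3 0 0;0 0 -1.5 0 0;0 0 -1.5 0 0;0 0 -1.5 0 0;0 0 -1.5 0 0;0 0 -1.5 0 0;0 0 -0.5 0 0'; python3 - <<'E'
from h import *
go([472,-121.2,197],-.34)
st=env.state(); f=env.grab_frame('wrist'); cv2.imwrite('pics/w4.png',f[:,:,::-1])
purple(f,st,190)
E
```

```text
time: 5.05
position: [437.4, 115.2, 202.5]
tcp_rot: [-0.001, 0.716, 0.698, -0.004]
contact_force: [-0.7, 0.4, 0.3]
opening: 16.0
t 5.05 pos [437.4 115.2 202.5] tilt 0.51 yaw -0.026 open 16.0 F [-0.7  0.4  0.3] q6 0.1
  shift cm [-23.54   4.07   0.63] turn 0.314
cap [325.4 177.6] [314 166  24  24 414] [438.5 183.7 190. ]
cap [324.9 320.3] [309 301  33  42 932] [436.4 109.9 190. ]
```

View pics/w4.png

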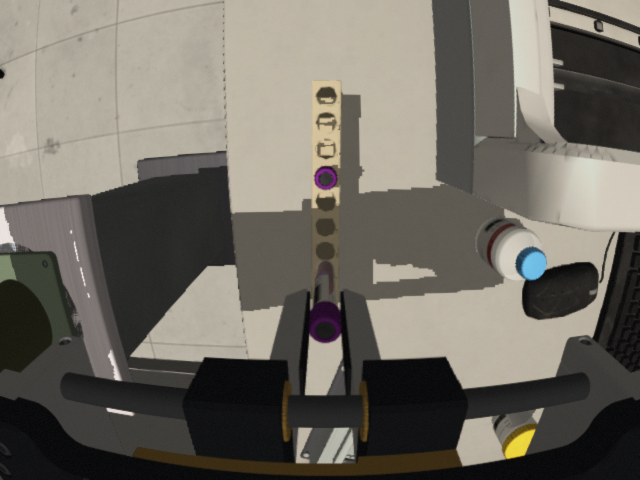

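Tube is held in the fingers (cap at (325,320), barrel going down to about (324,265)). Next I'll carry it past the bores to look back at them.

```bash
python3 -m inch '-2 0.2 0 0 0;-4 0.4 0 0 0;-4.2 0.4 0 0 0;-4.2 0.4 0 0 0;-4.2 0.4 0 0 0;-4.2 0.4 0 0 0;-4 0.3 0 0 0;-1.5 0 0 0 0'; python3 -m inch '0 0 0 0.1 0;0 0 0 0.1 0;0 0 0 0.1 0;0 0 0 0.02 0;0 0 0 0 0;0 0 0 0 0;0 0 0 0 0;0 0 0 0 0'; python3 - <<'E'
from h import *
go([472,-121.2,160],-.34)
st=env.state(); f=env.grab_frame('wrist'); cv2.imwrite('pics/w5.png',f[:,:,::-1])
for p in([472,-121.5,50],[485.5,-82,50]): print(wproj(p,st))
E
```

```text
time: 5.9
position: [454.2, -175.4, 199.1]
tcp_rot: [-0.003, 0.713, 0.701, -0.005]
contact_force: [0.0, -0.3, -0.1]
opening: 16.5
time: 6.7
position: [451.0, -177.8, 193.8]
tcp_rot: [-0.007, 0.82, 0.572, -0.007]
contact_force: [0.1, -0.3, -0.1]
opening: 15.6
t 6.7 pos [ 451.  -177.8  193.8] tilt 1.12 yaw -0.352 open 15.6 F [ 0.1 -0.3 -0.1] q6 -0.2
  shift cm [6.05 0.09 3.35] turn -0.012
[329.96247382 170.58888511]
[328.8772182  119.68643435]
```

View pics/w5.png

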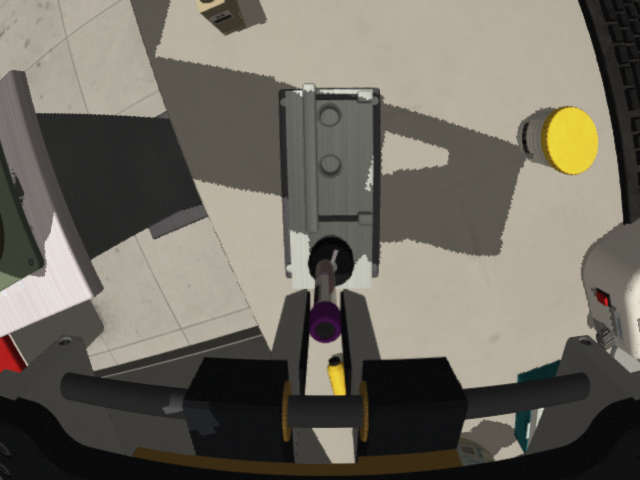

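The wrist view shows the bores at about (330,117) and (330,165) and the knob at (331,258) with the tube in front of it. The block's long axis is vertical in the image.

```bash
python3 - <<'E'
from h import *
st=env.state(); im=cv2.imread('pics/w5.png')
g=cv2.cvtColor(im[90:200,300:365],cv2.COLOR_BGR2GRAY); g=cv2.resize(g,None,fx=4,fy=4,interpolation=3)
g=cv2.createCLAHE(4).apply(g)
c=cv2.HoughCircles(g,cv2.HOUGH_GRADIENT,1.5,100,param1=80,param2=20,minRadius=28,maxRadius=55)
Q=[]
for x,y,r in c[0][:4]:
    p=(300+x/4,90+y/4); P=wplane(p,50,st); Q.append(P); print(p,r/4,P.round(1))
print('manual',wplane((330,165),50,st),wplane((330,117),50,st),'knob',wplane((331,258),90,st))
d=(Q[0]-Q[1])[:2]; print(np.linalg.norm(d),np.arctan2(d[1],d[0]))
h=cv2.cvtColor(im,cv2.COLOR_BGR2HSV)
cv2.imwrite('pics/bz.png',g)
E
```

```text
(np.float32(327.5625), np.float32(111.1875)) 13.525 [486.9 -75.1  50. ]
(np.float32(330.1875), np.float32(165.9375)) 12.2875 [ 473.5 -117.9   50. ]
(np.float32(315.1875), np.float32(133.6875)) 13.525 [471.2 -88.9  50. ]
(np.float32(351.9375), np.float32(105.5625)) 13.525 [506.9 -77.3  50. ]
manual [ 473.60743969 -117.16451671   50.        ] [487.11272023 -80.21709284  50.        ] knob [ 451.88684656 -179.77622496   90.        ]
44.93662641912735 1.267201566346995
```

```bash
cat >> h.py <<'E'
B0=np.array([472.9,-119.5,50.]);B1=np.array([486.9,-79.9,50.])
def over(B,zb,off=(-2.6,0,93.8),yd=-.34):
    """move so that the held tube's underside (tool offset off) is at B x,y and height zb"""
    st=env.state(); go(np.array([B[0],B[1],zb])-rot(st['tcp_rot']).apply(off),yd)
E
python3 -c "
from h import *
over(B0,70)"
```

```text
t 6.75 pos [ 451.  -177.8  193.8] tilt 1.12 yaw -0.352 open 16.0 F [ 0.8  0.5 -0.6] q6 -0.2
  shift cm [6.54 0.29 2.97] turn -0.012
```

```bash
python3 -m inch '1.5 0.1 0 0 0;2 0.1 0 0 0;2 0.1 0 0 0;1 0 0.8 0 0;0 0 1 0 0;0 0 1 0 0;0 0 0 0 0;0 0 0 0 0'; python3 - <<'E'
from h import *
over(B0,70)
st=env.state(); f=env.grab_frame('wrist'); cv2.imwrite('pics/w6.png',cv2.resize(f[180:360,240:420],(720,600)[:1]*2 if 0 else (600,600),interpolation=3)[:,:,::-1])
print(wproj(B0,st),wproj(B1,st),wproj(st['position']+rot(st['tcp_rot']).apply((-2.6,0,93.8)),st))
E
```

```text
time: 7.55
position: [475.5, -117.4, 162.5]
tcp_rot: [-0.006, 0.82, 0.573, -0.008]
contact_force: [0.7, 0.1, 0.6]
opening: 15.9
t 7.55 pos [ 475.5 -117.4  162.5] tilt 1.18 yaw -0.352 open 15.9 F [0.7 0.1 0.6] q6 -0.06
  shift cm [ 0.02  0.01 -0.13] turn -0.012
[326.9219905 255.8638075] [326.34489635 202.10538458] [326.34803306 264.21664346]
```

View pics/w6.png

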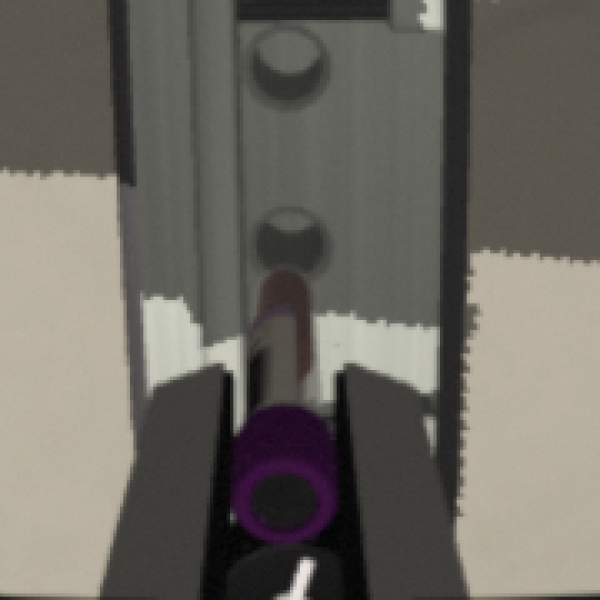

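Bore0 is at crop (291,244), pixel (327.3,253.2), and bore1 at (289,67), pixel (326.7,200.1). The tube's lower end is centred near crop (287,288), pixel (326,266.5). Against my predictions, the tube needs about +3 mm along tool x and +0.5 mm along y.

```bash
python3 -m inch '0.15 0.05 0 0 0;0.15 0 0 0 0;0 0 0.4 0 0;0 0 0.4 0 0;0 0 0.4 0 0;0 0 0.4 0 0;0 0 0.3 0 0;0 0 0 0 0'; python3 - <<'E'
from h import *
st=env.state(); print(rot(st['tcp_rot']).as_matrix().round(4), st['torque'].round(2))
over([473.9,-117.4],12,off=(-3.6,0,93.8))
E
```

```text
time: 8.4
position: [476.9, -115.8, 142.5]
tcp_rot: [-0.006, 0.82, 0.572, -0.008]
contact_force: [-0.3, 0.0, -0.3]
opening: 15.8
[[ 3.459e-01  9.381e-01 -1.940e-02]
 [ 9.382e-01 -3.460e-01  7.000e-04]
 [-6.100e-03 -1.840e-02 -9.998e-01]] [-0.1   0.07  0.  ]
t 8.4 pos [ 476.9 -115.8  142.5] tilt 1.11 yaw -0.353 open 15.8 F [-0.3  0.  -0.3] q6 -0.05
  shift cm [0.18 0.02 3.67] turn -0.013
```

```bash
python3 -m inch '0.1 0.02 0.5 0 0;0 0.02 0.5 0 0;0 0.01 0.5 0 0;0 0.01 0.5 0 0;0 0.01 0.5 0 0;0 0 0.3 0 0;0 0 0 0 0;0 0 0 0 0'; python3 - <<'E'
from h import *
over([473.9,-117.4],12,off=(-3.6,0,93.8)); print(env.state()['torque'].round(2))
E
```

```text
time: 9.2
position: [477.2, -114.9, 111.5]
tcp_rot: [-0.006, 0.82, 0.572, -0.008]
contact_force: [-0.7, -0.7, 0.0]
opening: 15.8
t 9.2 pos [ 477.2 -114.9  111.5] tilt 1.16 yaw -0.353 open 15.8 F [-0.7 -0.7  0. ] q6 -0.05
  shift cm [ 0.07 -0.03  0.57] turn -0.013
[-0.09  0.05 -0.  ]
```

```bash
python3 -m inch '0 0.01 0.2 0 0;0 0 0.2 0 0;0 0 0.15 0 0;0 0 0.1 0 0;0 0 0.1 0 0;0 0 0.05 0 0;0 0 0 0 0;0 0 0 0 0'
```

```text
time: 10.0
position: [478.1, -115.3, 105.9]
tcp_rot: [-0.005, 0.82, 0.572, -0.008]
contact_force: [-0.1, 0.7, 1.7]
opening: 15.9
```

```bash
python3 -m inch '0 0 0.1 0 0;0 0 0.1 0 0;0 0 0 0 0;0 0 0 0 1.5;0 0 0 0 2.5;0 0 0 0 4;0 0 0 0 4;0 0 0 0 4'; python3 -c "
from h import *
go([437.2,174.2,150],-.04)"
```

```text
time: 10.8
position: [478.5, -115.5, 105.0]
tcp_rot: [-0.005, 0.82, 0.572, -0.007]
contact_force: [-0.4, 0.2, 0.3]
opening: 39.6
t 10.8 pos [ 478.5 -115.5  105. ] tilt 1.03 yaw -0.353 open 39.6 F [-0.4  0.2  0.3] q6 -0.05
  shift cm [ 25.73 -13.97  -4.44] turn -0.313
```

```bash
python3 -m inch '0 0 -1 0 4;0 0 -2 0 4;0 0 -2 0 4;0 0 -1.5 0 4;3 -1.6 0 0 4;4.2 -2.3 0 0 4;4.2 -2.3 0 0 4;4.2 -2.3 0 0 4'; python3 - <<'E'
from h import *
go([439,173.5,150],-.04)
f=env.grab_frame('top'); cv2.imwrite('pics/top2.png',f[245:325,285:395,::-1])
E
```

```text
time: 11.6
position: [458.0, 59.4, 178.9]
tcp_rot: [-0.001, 0.824, 0.567, -0.004]
contact_force: [0.6, 0.7, -0.2]
opening: 40.1
t 11.6 pos [458.   59.4 178.9] tilt 0.51 yaw -0.365 open 40.1 F [ 0.6  0.7 -0.2] q6 0.31
  shift cm [ 9.99 -5.83  2.87] turn -0.325
```

```bash
python3 -m inch '3.5 -2 0 0 4;3.5 -2 0 0 4;2.5 -1.5 0 0 4;0 0 0.5 -0.1 4;0 0 1 -0.1 4;0 0 1 -0.1 4;0 0 0 -0.03 4;0 0 0 0 4'; python3 - <<'E'
from h import *
go([439,173.5,125],-.04)
st=env.state(); f=env.grab_frame('wrist'); purple(f,st,98)
E
```

```text
time: 12.45
position: [439.2, 182.9, 160.7]
tcp_rot: [-0.001, 0.709, 0.705, 0.002]
contact_force: [0.2, 0.5, -0.3]
opening: 40.1
t 12.45 pos [439.2 182.9 160.7] tilt 0.31 yaw -0.006 open 40.1 F [ 0.2  0.5 -0.3] q6 0.21
  shift cm [-0.96 -0.02  3.56] turn 0.034
cap [323.5 286.8] [311 273  26  31 531] [437.6 176.3  98. ]
```

```bash
python3 -m inch '-0.5 -0.05 0.8 0.03 4;-0.5 0 0.8 0 4;0 0 0.8 0 4;0 0 0.8 0 4;0 0 0.8 0 4;0 0 0.6 0 4;0 0 0.5 0 4;0 0 0 0 4'; python3 - <<'E'
from h import *
go([438.5,173.5,99],-.04)
st=env.state(); f=env.grab_frame('wrist'); purple(f,st,98)
E
```

```text
time: 13.3
position: [438.4, 171.4, 105.1]
tcp_rot: [-0.002, 0.722, 0.692, 0.002]
contact_force: [-0.3, 0.8, 0.2]
opening: 40.1
t 13.3 pos [438.4 171.4 105.1] tilt 0.28 yaw -0.042 open 40.1 F [-0.3  0.8  0.2] q6 0.23
  shift cm [0.2  0.   0.61] turn -0.002
cap [324.6 306.6] [309 288  32  41 889] [437.7 176.9  98. ]
```

```bash
python3 -m inch '0.2 0 0.3 0 4;0 0 0.25 0 4;0 0 0 0 4;0 0 0 0 2;0 0 0 0 1;0 0 0 0 0;0 0 0 0 0;0 0 0 0 0'; python3 - <<'E'
from h import *
st=env.state(); f=env.grab_frame('wrist'); purple(f,st,98)
E
```

```text
time: 14.15
position: [440.2, 174.2, 101.1]
tcp_rot: [-0.0, 0.722, 0.692, 0.004]
contact_force: [0.1, -0.7, 0.1]
opening: 15.6
cap [324.7 315.4] [309 296  33  42 945] [439.5 176.7  98. ]
```

```bash
python3 -m inch '0 0 -0.5 0 0;0 0 -1.3 0 0;0 0 -1.7 0 0;0 0 -1.7 0 0;0 0 -1.7 0 0;0 0 -1.7 0 0;0 0 -1 0 0;0 0 0 0 0'; python3 - <<'E'
from h import *
st=env.state(); f=env.grab_frame('wrist'); purple(f,st,198)
over([487.5,-78.5],80,off=(-1.3,0,95.1))
E
```

```text
time: 15.0
position: [440.7, 173.8, 206.8]
tcp_rot: [0.001, 0.722, 0.692, 0.006]
contact_force: [1.2, -0.2, -0.3]
opening: 16.0
cap [324.8 315.4] [309 296  33  42 945] [439.9 173.5 198. ]
t 15.05 pos [440.4 173.7 206.1] tilt 0.61 yaw -0.042 open 16.1 F [ 0.4 -0.3 -0.2] q6 0.23
  shift cm [-24.96   5.66   2.97] turn 0.298
```

```bash
python3 -m inch '-2 0.5 0 0 0;-3.8 0.9 0 0 0;-4 0.9 0 0 0;-4 0.9 0 0 0;-4 0.9 0 0 0;-3.5 0.8 0 0 0;-2 0.4 0 0 0;0 0 0 0.1 0'; python3 -m inch '0 0 0 0.1 0;0 0 0 0.09 0;0 0 0 0 0;0 0 0 0 0;0 0 0 0 0;0 0 0 0 0;0 0 0 0 0;0 0 0 0 0'; python3 - <<'E'
from h import *
over([487.5,-78.5],72,off=(-1.3,0,95.1))
E
```

```text
time: 15.85
position: [480.5, -68.5, 197.2]
tcp_rot: [-0.005, 0.755, 0.656, 0.002]
contact_force: [0.7, 1.1, -0.2]
opening: 15.5
time: 16.65
position: [476.9, -68.9, 191.6]
tcp_rot: [-0.009, 0.815, 0.579, -0.002]
contact_force: [-0.0, -0.5, -0.1]
opening: 15.7
t 16.65 pos [476.9 -68.9 191.6] tilt 1.09 yaw -0.336 open 15.7 F [-0.  -0.5 -0.1] q6 0.01
  shift cm [-0.51  1.53  2.42] turn 0.004
```

```bash
python3 -m inch '-0.2 0.5 0 0 0;-0.2 0.5 0 0 0;-0.1 0.5 0 0 0;0 0 0.8 0 0;0 0 0.8 0 0;0 0 0.7 0 0;0 0 0 0 0;0 0 0 0 0'; python3 - <<'E'
from h import *
off=(-1.3,0,95.1)
over([487.5,-78.5],60,off=off)
st=env.state(); f=env.grab_frame('wrist'); cv2.imwrite('pics/w7.png',cv2.resize(f[180:360,240:420],(600,600),interpolation=3)[:,:,::-1])
print(wproj([487.5,-78.5,50],st),wproj(st['position']+rot(st['tcp_rot']).apply(off),st))
E
```

```text
time: 17.45
position: [490.0, -79.1, 165.5]
tcp_rot: [-0.01, 0.815, 0.579, -0.002]
contact_force: [-0.1, 0.8, -0.7]
opening: 16.2
t 17.45 pos [490.  -79.1 165.5] tilt 1.15 yaw -0.336 open 16.2 F [-0.1  0.8 -0.7] q6 -0.01
  shift cm [ 0.03 -0.05  1.05] turn 0.004
[325.77222478 253.26304357] [326.33069855 261.97340018]
```

View pics/w7.png

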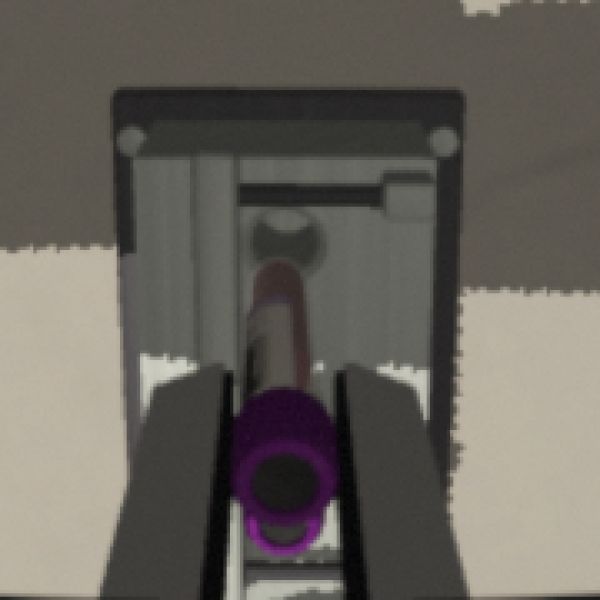

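Bore1 is at crop (287,242) and the tube's lower end at about (280,276), leaning slightly left. The first tube's cap is visible seated behind at (283,530). The correction is about +1.3 mm in x and +1.2 mm in y.

```bash
python3 -m inch '0.1 0.08 0 0 0;0.06 0.05 0 0 0;0 0 0.5 0 0;0 0 0.5 0 0;0 0 0.5 0 0;0 0 0.4 0 0;0 0.02 0.2 0 0;0 0 0 0 0'; python3 - <<'E'
from h import *
st=env.state(); print(rot(st['tcp_rot']).apply([0,0,1]).round(3),st['torque'].round(2))
over([487.6,-78.0],12,off=(-1.9,-1.4,95.1))
E
```

```text
time: 18.3
position: [491.8, -77.5, 143.1]
tcp_rot: [-0.009, 0.815, 0.579, -0.002]
contact_force: [0.9, -0.5, -0.8]
opening: 15.9
[-0.015  0.013 -1.   ] [-0.1   0.07 -0.03]
t 18.3 pos [491.8 -77.5 143.1] tilt 1.11 yaw -0.336 open 15.9 F [ 0.9 -0.5 -0.8] q6 -0.0
  shift cm [-0.09 -0.01  3.61] turn 0.004
```

```bash
python3 -m inch '-0.05 0 0.4 0 0;-0.03 0.01 0.5 0 0;-0.01 0.01 0.5 0 0;-0.01 0.01 0.5 0 0;0 0 0.5 0 0;0 0 0.4 0 0;0 0 0.1 0 0;0 0 0 0 0'; python3 - <<'E'
from h import *
print(env.state()['torque'].round(2))
over([487.6,-78.0],12,off=(-1.9,-1.4,95.1))
E
```

```text
time: 19.1
position: [491.1, -78.2, 111.3]
tcp_rot: [-0.01, 0.815, 0.579, -0.002]
contact_force: [-0.2, 0.1, 0.6]
opening: 16.3
[-0.09  0.05 -0.02]
t 19.1 pos [491.1 -78.2 111.3] tilt 1.14 yaw -0.336 open 16.3 F [-0.2  0.1  0.6] q6 -0.0
  shift cm [ 0.02 -0.02  0.42] turn 0.004
```

```bash
python3 -m inch '0 0 0.2 0 0;0 0 0.15 0 0;0 0 0.1 0 0;0 0 0.1 0 0;0 0 0.1 0 0;0 0 0 0 2;0 0 0 0 4;0 0 0 0 4'; python3 -c "
from h import *
go([449,-187,150])"
```

```text
time: 19.9
position: [492.5, -78.6, 107.4]
tcp_rot: [-0.008, 0.815, 0.579, -0.002]
contact_force: [-0.6, -0.3, -0.2]
opening: 32.8
t 19.9 pos [492.5 -78.6 107.4] tilt 0.98 yaw -0.335 open 32.8 F [-0.6 -0.3 -0.2] q6 -0.0
  shift cm [-11.64  -0.61  -4.34] turn 0
```

```bash
python3 -m inch '0 0 0 0 4;0 0 -1 0 4;0 0 -1.5 0 5;0 0 -1.5 0 5.8;0 0 -1 0 5.8;-1.5 -0.1 0 0 5.8;-3 -0.1 0 0 5.8;-3 -0.1 0 0 5.8'; python3 -m inch '-2 -0.1 0 0 5.8;-1 -0.1 0 0 5.8;0 0 0 0 5.8;0 0 0 0 5.8;0 0 0 0 5.8;0 0 0 0 5.8;0 0 0 0 5.8;0 0 0 0 5.8'; python3 - <<'E'
from h import *
go([450,-186,130])
st=env.state(); f=env.grab_frame('wrist'); cv2.imwrite('pics/w8.png',cv2.resize(f[150:370,220:440],(600,600),interpolation=3)[:,:,::-1])
for p in([473.9,-117.4,108],[487.6,-78,108],[450,-186,90]): print(wproj(p,st))
purple(f,st,106)
E
```

```text
time: 20.7
position: [466.8, -148.4, 162.0]
tcp_rot: [-0.007, 0.813, 0.582, -0.001]
contact_force: [0.2, -0.9, 0.2]
opening: 58.1
time: 21.5
position: [455.3, -176.9, 163.5]
tcp_rot: [-0.007, 0.813, 0.582, 0.0]
contact_force: [0.3, 0.4, -0.8]
opening: 57.5
t 21.5 pos [ 455.3 -176.9  163.5] tilt 0.79 yaw -0.329 open 57.5 F [ 0.3  0.4 -0.8] q6 -0.22
  shift cm [-1.06 -0.17  3.34] turn 0
[324.8647306  180.86243806]
[325.24788337 109.62798188]
[324.52305471 285.59121788]
cap [324.6 110.4] [311  96  28  29 485] [487.1 -78.1 106. ]
cap [325.3 179.6] [312 165  28  30 481] [ 474.3 -117.   106. ]
```

View pics/w8.png

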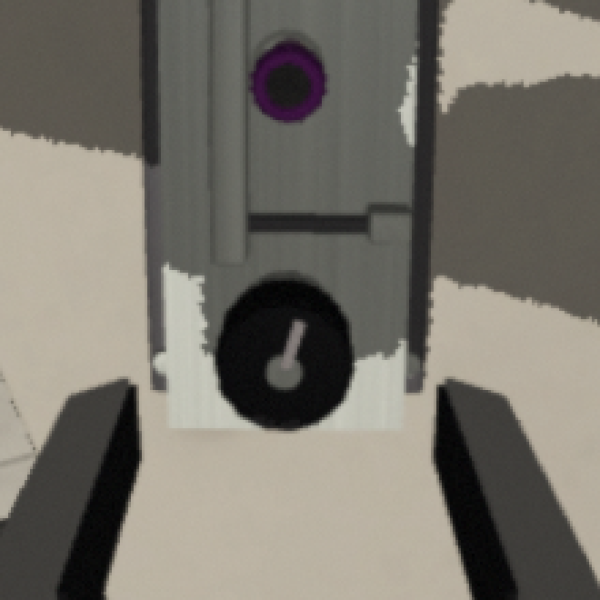

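The wrist view shows both tubes standing in the bores, with caps at pixel (325,110) and (325,180) matching seated-height predictions. The knob hub is at crop (285,371), on my predicted axis. The pointer tip is at (298,322), about 0.26 rad clockwise from the block's +y. The jaw bar ends clear of the finger sweep.

```bash
python3 -m inch '-0.5 -0.1 0 0 5.8;-0.5 -0.05 1 0 5.8;0 0 1.3 0 5.8;0 0 1.3 0 5.8;0 0 1.3 0 5.8;0 0 1 0 5.8;0 0 0.5 0 5.8;0 0 0 0 5.8'; python3 -c "
from h import *
go([450,-186,84])"
```

```text
time: 22.35
position: [447.6, -185.4, 91.8]
tcp_rot: [-0.009, 0.814, 0.581, -0.001]
contact_force: [0.8, -0.1, 0.5]
opening: 57.7
t 22.35 pos [ 447.6 -185.4   91.8] tilt 1.03 yaw -0.331 open 57.7 F [ 0.8 -0.1  0.5] q6 -0.25
  shift cm [0.01 0.26 0.78] turn 0
```

```bash
python3 -m inch '0 0.15 0.3 0 5.8;0 0.1 0.3 0 5.8;0 0 0 0 5;0 0 0 0 4;0 0 0 0 3;0 0 0 0 3;0 0 0 0 3;0 0 0 0 3'; python3 -c "
from h import *
go([450,-186,84]);print(env.state()['torque'])"
```

```text
time: 23.15
position: [450.5, -186.7, 86.6]
tcp_rot: [-0.008, 0.814, 0.581, -0.0]
contact_force: [-1.4, -0.0, -1.1]
opening: 34.2
t 23.15 pos [ 450.5 -186.7   86.6] tilt 0.93 yaw -0.331 open 34.2 F [-1.4 -0.  -1.1] q6 -0.25
  shift cm [ 0.04 -0.07  0.26] turn 0
[-0.04318564  0.17989706  0.00347689]
```

```bash
python3 -m inch '0 0 0 0 0;0 0 0 0.06 0;0 0 0 0.06 0;0 0 0 0.06 0;0 0 0 0.06 0;0 0 0 0.06 0;0 0 0 0.06 0;0 0 0 0 0'; python3 -c "
from h import *
go([450,-186,85]);print(env.state()['torque'])"
```

```text
time: 23.95
position: [450.6, -186.7, 86.6]
tcp_rot: [-0.008, 0.907, 0.42, -0.002]
contact_force: [-0.9, 0.8, -0.0]
opening: 34.2
t 23.95 pos [ 450.6 -186.7   86.6] tilt 0.89 yaw -0.703 open 34.2 F [-0.9  0.8 -0. ] q6 0.13
  shift cm [ 0.01 -0.09  0.16] turn 0
[-0.08317526  0.23613178 -0.07355376]
```

```bash
python3 -m inch '0 0 0 0.06 0;0 0 0 0.06 0;0 0 0 0.06 0;0 0 0 0.06 0;0 0 0 0.05 0;0 0 0 0.05 0;0 0 0 0.04 0;0 0 0 0 0'; python3 -c "
from h import *
go([450,-186,85]);print(env.state()['torque'])"
```

```text
time: 24.75
position: [450.6, -186.7, 86.6]
tcp_rot: [-0.007, 0.971, 0.24, -0.003]
contact_force: [0.2, 0.7, -0.4]
opening: 33.9
t 24.75 pos [ 450.6 -186.7   86.6] tilt 0.86 yaw -1.085 open 33.9 F [ 0.2  0.7 -0.4] q6 0.51
  shift cm [-0.02 -0.09  0.16] turn 0
[-0.04029362  0.22638632 -0.04544325]
```

Turned 0.754 rad with only friction torque, so it is not at the seat yet. I'll continue in small steps.

```bash
python3 -m inch '0 0 0 0.04 0;0 0 0 0.04 0;0 0 0 0.04 0;0 0 0 0.04 0;0 0 0 0.04 0;0 0 0 0 0;0 0 0 0 0;0 0 0 0 0'; python3 -c "
from h import *
go([450,-186,85]);print(env.state()['torque'])"
```

```text
time: 25.55
position: [450.6, -186.7, 86.6]
tcp_rot: [-0.006, 0.989, 0.146, -0.004]
contact_force: [-1.7, -0.1, 0.1]
opening: 34.2
t 25.55 pos [ 450.6 -186.7   86.6] tilt 0.85 yaw -1.278 open 34.2 F [-1.7 -0.1  0.1] q6 0.7
  shift cm [-0.04 -0.09  0.16] turn 0
[-0.07527418  0.22814547  0.01759451]
```

```bash
python3 -m inch '0 0 0 0.04 0;0 0 0 0.04 0;0 0 0 0.04 0;0 0 0 0.04 0;0 0 0 0 0;0 0 0 0 0;0 0 0 0 0;0 0 0 0 0'; python3 -c "
from h import *
go([450,-186,85]);print(env.state()['torque'])"
```

```text
time: 26.35
position: [450.6, -186.8, 86.6]
tcp_rot: [-0.006, 0.998, 0.067, -0.004]
contact_force: [-1.5, 0.3, 0.0]
opening: 34.3
t 26.35 pos [ 450.6 -186.8   86.6] tilt 0.85 yaw -1.436 open 34.3 F [-1.5  0.3  0. ] q6 0.86
  shift cm [-0.05 -0.08  0.16] turn 0
[-0.02970624  0.22288007 -0.02980398]
```

```bash
python3 -m inch '0 0 0 0 0;0 0 0 0 0;0 0 0 0.03 0;0 0 0 0.03 0;0 0 0 0.03 0;0 0 0 0.03 0;0 0 0 0.03 0;0 0 0 0.03 0'; python3 -c "
from h import *
go([450,-186,85]);print(env.state()['torque'])"
```

```text
time: 27.15
position: [451.9, -186.8, 86.6]
tcp_rot: [-0.004, 1.0, -0.023, -0.004]
contact_force: [-2.5, 0.2, 1.0]
opening: 34.4
t 27.15 pos [ 451.9 -186.8   86.6] tilt 0.66 yaw -1.616 open 34.4 F [-2.5  0.2  1. ] q6 1.04
  shift cm [-0.19 -0.07  0.16] turn 0
[-0.01345217  0.53602101  0.78075808]
```

Torque has jumped to 0.78 N m, so the screw is seated. I'll check the pointer in the tool frame for slip.

```bash
cat >> h.py <<'E'
def pointer(f,st,C=(450.2,-186,90),w=45):
    c=wproj(C,st); x,y=int(c[0])-w,int(c[1])-w
    crop=f[y:y+2*w,x:x+2*w]; return crop,(x,y),c
E
python3 - <<'E'
from h import *
st=env.state(); f=env.grab_frame('wrist'); cv2.imwrite('pics/w9_full.png',f[:,:,::-1])
crop,o,c=pointer(f,st); print(o,c)
crop=np.clip(crop.astype(float)*1.5,0,255).astype(np.uint8)
cv2.imwrite('pics/w9.png',cv2.resize(crop,(540,540),interpolation=3)[:,:,::-1])
E
```

```text
(280, 280) [325.19581703 325.91476937]
```

View pics/w9.png

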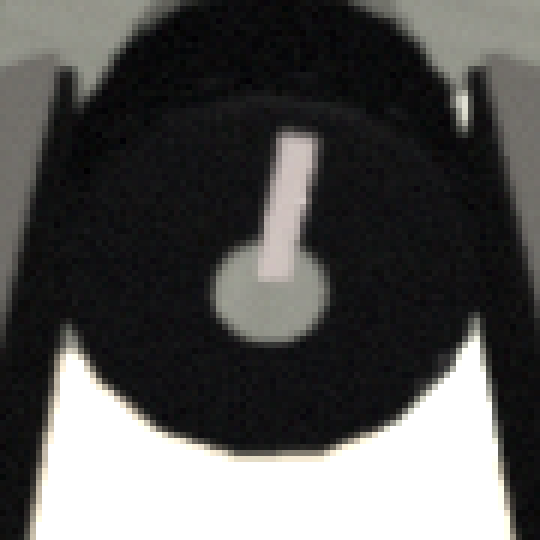

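The bar runs from hub (270,291) to tip (299,133) in the crop. I'll compute knob rotation from the world direction of the bar before and now.

```bash
cat >> h.py <<'E'
def bar(f,st,C=(450.5,-186.5,91)):
    """world angle of the pointer bar: pinkish pixels in the knob, cast on the knob top, fitLine"""
    c=wproj(C,st).astype(int); w=35; x,y=c[0]-w,c[1]-w
    k=f[y:y+2*w,x:x+2*w].astype(int)
    m=(k[...,0]-k[...,1]>5)&(k[...,0]>90)
    n,L,s,_=cv2.connectedComponentsWithStats(m.astype(np.uint8))
    best=min((i for i in range(1,n) if s[i,4]>8),key=lambda i:np.hypot(*(np.argwhere(L==i).mean(0)-w)))
    pts=np.argwhere(L==best)[:,::-1]+[x,y]
    P=np.array([wplane(p,91,st)[:2] for p in pts],np.float32)
    vx,vy,_,_=cv2.fitLine(P,cv2.DIST_L2,0,.01,.01).ravel(); d=np.array([vx,vy])
    if d@(P.mean(0)-np.array(C)[:2])<0: d=-d
    a=np.arctan2(d[1],d[0]); X=rot(st['tcp_rot']).apply([1,0,0])
    print('bar n',len(P),'mid',P.mean(0).round(1),'len',np.ptp(P@d).round(1),'world ang',a.round(3),'tool ang cw from x',((np.arctan2(X[1],X[0])-a+np.pi)%(2*np.pi)-np.pi).round(3)); return a
E
python3 - <<'E'
from h import *
rd=lambda n:cv2.imread(n)[:,:,::-1]
st=env.state(); bar(rd('pics/w9_full.png'),st)
# picture before the grasp: rebuild from the saved crop
k=cv2.resize(rd('pics/w8.png'),(220,220),interpolation=cv2.INTER_AREA); f=np.zeros((480,640,3),np.uint8); f[150:370,220:440]=k
s8=dict(position=np.array([455.3,-176.9,163.5]),tcp_rot=np.array([-.007,.813,.582,0.]))
bar(f,s8)
E
```

```text
bar n 135 mid [ 457.  -187.2] len 12.5 world ang -0.203 tool ang cw from x 0.156
bar n 60 mid [ 453.5 -181.1] len 12.0 world ang 0.942 tool ang cw from x 0.301
```

The knob has turned 1.145 rad (in the expected 0.7–1.2), against 1.285 for the tool. That is about 0.14 of slip or wind-up, and the screw is seated. Now I back off, tracking the bar; its target world angle is −0.203+1.571 = 1.368.

```bash
python3 -m inch '0 0 0 -0.06 0;0 0 0 -0.06 0;0 0 0 -0.06 0;0 0 0 -0.06 0;0 0 0 -0.06 0;0 0 0 -0.06 0;0 0 0 -0.06 0;0 0 0 -0.06 0' && python3 -m inch '0 0 0 -0.06 0;0 0 0 -0.06 0;0 0 0 -0.06 0;0 0 0 -0.06 0;0 0 0 -0.06 0;0 0 0 -0.06 0;0 0 0 0 0;0 0 0 0 0'; python3 - <<'E'
from h import *
st=env.state(); f=env.grab_frame('wrist'); bar(f,st)
go([450,-186,85]);print(env.state()['torque'])
E
```

```text
time: 28.0
position: [451.7, -186.2, 86.6]
tcp_rot: [-0.006, 0.975, 0.221, -0.003]
contact_force: [-1.8, 0.8, -0.2]
opening: 34.5
time: 28.8
position: [451.4, -185.8, 86.6]
tcp_rot: [-0.007, 0.919, 0.395, -0.002]
contact_force: [-1.8, 0.6, -0.8]
opening: 34.5
bar n 136 mid [ 455.6 -181.2] len 12.7 world ang 0.644 tool ang cw from x 0.169
t 28.85 pos [ 451.4 -185.8   86.6] tilt 0.79 yaw -0.758 open 33.8 F [-1.1  0.7 -0.7] q6 0.18
  shift cm [-0.11 -0.09  0.16] turn 0
[-0.14331483  0.17615343  0.0376501 ]
```

```bash
python3 -m inch '0 0 0 -0.06 0;0 0 0 -0.06 0;0 0 0 -0.06 0;0 0 0 -0.06 0;0 0 0 -0.06 0;0 0 0 -0.06 0;0 0 0 -0.06 0;0 0 0 -0.06 0' && python3 -m inch '0 0 0 -0.06 0;0 0 0 -0.06 0;0 0 0 -0.05 0;0 0 0 0 0;0 0 0 0 0;0 0 0 0 0;0 0 0 0 0;0 0 0 0 0'; python3 - <<'E'
from h import *
st=env.state(); f=env.grab_frame('wrist'); bar(f,st)
go([450,-186,85]);print(env.state()['torque'])
E
```

```text
time: 29.65
position: [450.9, -185.5, 86.6]
tcp_rot: [-0.008, 0.796, 0.605, 0.0]
contact_force: [-1.0, 0.4, 0.6]
opening: 34.1
time: 30.45
position: [450.7, -185.5, 86.6]
tcp_rot: [-0.008, 0.742, 0.67, 0.001]
contact_force: [-1.7, 0.4, 0.5]
opening: 34.4
bar n 130 mid [ 451.7 -178.4] len 12.5 world ang 1.284 tool ang cw from x 0.186
t 30.5 pos [ 450.6 -185.5   86.6] tilt 0.92 yaw -0.101 open 34.6 F [-1.1 -0.1 -0.3] q6 -0.47
  shift cm [-0.06 -0.06  0.16] turn 0
[-0.15865506  0.17360616  0.05014604]
```

```bash
python3 -m inch '0 0 0 -0.04 0;0 0 0 -0.025 0;0 0 0 0 0;0 0 0 0 0;0 0 0 0 0;0 0 0 0 0;0 0 0 0 0;0 0 0 0 0'; python3 - <<'E'
from h import *
st=env.state(); f=env.grab_frame('wrist'); bar(f,st); cv2.imwrite('pics/w10.png',f[:,:,::-1])
print([wproj(p,st).round(0) for p in([473.9,-117.4,108],[487.6,-78,108])]); purple(f,st,106)
go([450,-186,85]);print(env.state()['torque'])
E
```

```text
time: 31.3
position: [450.6, -185.5, 86.6]
tcp_rot: [-0.008, 0.72, 0.694, 0.001]
contact_force: [-1.9, 0.9, 0.2]
opening: 34.3
bar n 137 mid [ 451.2 -178.2] len 12.6 world ang 1.353 tool ang cw from x 0.181
[array([381., 185.]), array([414.,  83.])]
cap [407.8  86.4] [ 386   64   47   44 1176] [485.4 -79.1 106. ]
cap [378.1 183. ] [ 357  162   45   45 1084] [ 473.  -116.7  106. ]
t 31.35 pos [ 450.6 -185.5   86.6] tilt 0.93 yaw -0.036 open 34.0 F [-1.5  0.9 -0.2] q6 -0.54
  shift cm [-0.06 -0.05  0.16] turn 0
[-0.09895318  0.10340686  0.04420318]
```

View pics/w10.png

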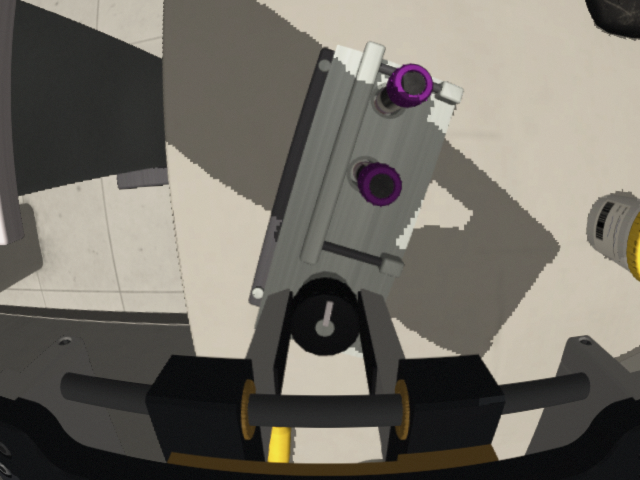

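The final view shows both tubes upright in the bores (caps at (408,86) and (378,183)), the knob held between the fingers at (325,325), and the pointer up and slightly right. One quick height check by triangulating the caps across two poses, then I hand in.

```bash
python3 - <<'E'
from h import *
st=env.state()
s8=dict(position=np.array([455.3,-176.9,163.5]),tcp_rot=np.array([-.007,.813,.582,0.]))
for a,b in(((324.6,110.4),(407.8,86.4)),((325.3,179.6),(378.1,183.0))): print(tri([wray(a,s8),wray(b,st)]))
print(env.close_job())
E
```

```text
(array([487.54336932, -77.2325679 ,  95.79081271]), [np.float64(0.2770859644345956), np.float64(0.27708596443454764)])
(array([ 474.11768115, -117.57597836,   97.15703934]), [np.float64(0.0827601034654197), np.float64(0.08276010346539067)])
the job is handed in; nothing more can be done
None
```

I moved both tubes from the rack into the bores, turned the thumbscrew clockwise to its seat, and backed it off a quarter turn. I handed the job in at about 31 s with the knob still gripped. The jar, reagent bottle and label roll were never touched.

**Tubes:**
- Both were let go at floor height, with estimated undersides 11–12 mm above the bench (floor at 12 mm).
- I felt no insertion force.
- Triangulating the caps across two views put their centres within 1.5 mm of each other in height. The absolute values (96–97 mm) are a few mm below a seated cap's top half, because the colour mask also picks up the cap's sides. They show no sign of a tube standing high.

**Seating the screw:** The wrist torque jumped to 0.78 N m at the end of the clockwise turn. The knob's pointer had turned 1.145 rad, within the expected 0.7–1.2. The gripper had turned 1.285, so the fingers slipped about 0.14 rad against the stop.

**Backing off:** The gripper turned back 1.580 rad and the pointer 1.556 rad, against 1.571 wanted. The two disagree by 0.024 rad.

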